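# Snug the eye screw of a filter holder with a tommy bar

## Task

Tighten the eye screw on top of the steel filter holder: take the tommy bar from its rest, slide it through the eye and turn the screw clockwise (seen from above) until it goes clearly stiff and the spring washer under it is under load, but do not crush the washer flat. Then draw the bar out and lay it back in its rest the way it lay, leaving everything else where it stands.

Things in the scene. Friction and masses are not known exactly. Their poses are not given: they have to be found in the camera images.
- filter: Stainless pressure-filter holder bolted to the worktop: a round pot 100 mm across the foot, lid 92 mm across with its top at 62 mm, in the middle of it a 36 mm boss up to 76 mm that carries the screw. Origin: on its vertical axis, at the worktop. Anything handled near it should stay above 68 mm.
- eye_hole (a point): Centre of the eye's hole, 106 mm above the worktop, on the holder's vertical axis, about which the screw turns. The eye is a short level steel tube: bore 14 mm, outside 27 mm, 20 mm long, open at both ends. x: along the bore, pointing away from the robot at the start; it turns with the screw. z: up. The bar has 3 mm of play all round and swings about 0.3 rad (0.4 under load) in the bore before it takes the screw along.
- eye_screw: The eye screw (x as eye_hole). It runs against a steady friction of 0.16 N m; at a point that differs every time, 0.15 to 1.1 rad clockwise of the start, it meets the spring washer, and from there the torque rises by 1.6 N m per rad. Snug is 0.11 to 0.25 rad past that point, 0.33 to 0.55 N m in all; at 0.28 rad the washer is crushed. Let go, it springs back to about 0.1 rad past the point.
- washer (a joint): Compression of the spring washer under the screw's collar, in m: 0 free, growing by 0.001 m per rad of turning past the point where the washer is met. Loaded from 0.00008 on, crushed from 0.00028; far too little to be seen or told from its noisy value, so go by the feel of the screw.
- bar_grip (a point): Tommy bar (loose, steel, about 90 g): a square handle 56 x 13 x 13 mm with a straight round shaft, 8 mm thick, out of one end. This point is the middle of the handle, on the bar's axis. x: along the bar to its tip, 132 mm away; the shaft starts 28 mm away. In its rest the axis is level, 50 mm above the worktop. Take it by the sides of the handle.
- bar_tip (a point): The rounded free end of the bar's shaft; same axes as bar_grip.
- bar: The tommy bar as a whole; origin and axes are those of bar_grip.
- rest_seat (a point): Where the middle of the bar's handle belongs in its rest, 50 mm above the worktop; x: the way the bar's tip points, level; z: up. The bar is laid in from above.
- rest: The rest: a grey plastic foot 165 x 50 x 8 mm, fixed, with two upright cradles, 12 mm thick along the bar: a flared U, 24 mm wide, under the rear end of the handle (22 mm behind rest_seat, lips 54 mm above the worktop), and a V notch under the shaft (78 mm ahead of rest_seat, lips up to 58 mm). Origin: below rest_seat, at the worktop; x as rest_seat.
- petri: Bystander: petri dish, 66 mm across, 16 mm high.
- tape: Bystander: roll of tape lying flat, 66 mm across, 19 mm high.
- foam: Bystander: white foam tube rack, 128 x 78 x 38 mm.
- carton: Bystander: small open carton, 80 x 79 mm, 110 mm high.

How it is judged:
On the way, in this order (a step that is already met when the one before it is completed fails the run):
1. the bar is through the eye, its tip out at the far side (((x of bar_tip in the frame of eye_hole above 0.013 m and x of bar_grip in the frame of eye_hole below -0.03 m) or (x of bar_tip in the frame of eye_hole below -0.013 m and x of bar_grip in the frame of eye_hole above 0.03 m)) and z of bar_tip in the frame of eye_hole between -0.015 and 0.015 m and angle between the x axis of bar_tip and the x axis of eye_hole, either way round below 0.6 rad), for 0.2 s.
2. with the bar in the eye the screw is turned until the spring washer is under load (all of step 1 and value of joint washer above 0.0001 m), for 0.2 s.
At the end, for the whole second after the job is handed in: The screw is left snug (washer compressed by 0.08 to 0.28 mm, that is 0.08 to 0.28 rad past first touch), and the bar lies still in both cradles of its rest, the way it lay at the start (handle within 12 mm of its place, direction within 0.1 rad) (value of joint washer between 8e-05 and 0.00028 m and distance between bar_grip and rest_seat below 0.012 m and angle between the x axis of bar_tip and the x axis of rest_seat, either way round below 0.1 rad and x of bar_tip in the frame of rest_seat above 0.1 m and linear speed of bar below 0.02 m/s).
It fails at once if the screw is overtightened: the spring washer is crushed (over 0.28 rad past first touch, over about 0.6 N m) (value of joint washer above 0.00028 m).
It fails at once if the petri dish is shoved or tipped (distance of petri from where it was at the start of the episode above 0.03 m or angle between petri's own z axis and vertical above 0.4 rad).
It fails at once if the tape roll is shoved or tipped (distance of tape from where it was at the start of the episode above 0.03 m or angle between tape's own z axis and vertical above 0.4 rad).
It fails at once if the foam rack is shoved or tipped (distance of foam from where it was at the start of the episode above 0.03 m or angle between foam's own z axis and vertical above 0.4 rad).
It fails at once if the carton is shoved or tipped (distance of carton from where it was at the start of the episode above 0.03 m or angle between carton's own z axis and vertical above 0.4 rad).
It also fails if it takes over 64 s, if anything falls off the work surface, if the arm or the gripper's body presses on something with over 40 N, if the wrist force passes 120 N, or if a joint passes its speed limit or range.

## Robot

A 6-joint arm with a two-finger parallel gripper is mounted at the origin on a cart in front of the work surface, level with it; the furniture and walls round the work are solid. World frame = base frame: x ahead of the robot, y to its left, z up, the work surface at z = 0. Lengths are in m, angles in rad, forces in N, time in s.
With the tool pointing down it reaches from about 0.3 to 0.85 m from the base axis. Payload 4.2 kg.
Tool frame: the origin (TCP) lies on the centre line of the jaws, within the pads' length; the fingertips stand 22 mm ahead of it and the grasp point (between the pads) lies 3 mm ahead of it; z points along the fingers, y is the line along which they close (so a half turn about z gives the same grasp; the last joint's range is limited). The gripper opens to 91 mm and grips with 3 to 60 N. Pads are 32 mm wide; open, the fingers measure 118 mm over their backs; the gripper's body (76 mm by 178 mm) begins 60 mm behind the grasp point.
Start: joints at [1.3, 0.32, 1.565, -0, 1.257, -0.02], TCP at [0.143, 0.557, 0.236] pointing down, gripper open.
Joint ranges: [-3.11, 3.11], [-0.84, 2.01], [0.21, 2.61], [-1.34, 4.49], [0.05, 2.63], [-2.56, 2.56]. Speed limits (rad/s): [2.57, 2.57, 3.14, 3.14, 3.14, 3.14].

## Interface

Orientations are given as a unit quaternion [x, y, z, w].
In Python, from cell import robot gives the robot as it stands. The module is installed in compiled form; this text tells all that it offers.
- The arm moves only by the tool servo_tool, never from a script. Its argument "deltas" is one flat list of numbers, 7 for each row, row after row: the gripper's target within -1 to 1 (fully open at 1, half-way at 0, shut at -1), then the shift along the tool's x, y, z in mm, then the turn, a rotation vector about the tool's x, y, z in rad. In form: [gripper, dx, dy, dz, rx, ry, rz, gripper, dx, dy, dz, rx, ry, rz, ...]. A call has 1 to 10 rows; each row shifts and turns the commanded pose from where the row before left it, along the tool's axes as they then stand; what a row does not reach is not made up. A row lasts 1/12 s, in which the tool goes at most 41.7 mm and 7.16 degrees, less where a joint would pass 70% of its speed; a pose out of reach is approached as far as the arm can. A call with a gripper value outside its range is refused whole. The fingers move at their own pace and stop on an object; "force" is the grip in N (left out, the last holds). Time passes only in rows, so rows that do not move let the fingers close. It gives the time, the measured TCP pose, the force, the opening and the grip force at its end, in the units of the state.
- robot.observe(): the state, without advancing time (a new reading comes with each control period).
- robot.snapshot(name): name is "scene" or "top" or "wrist"; returns the picture (480x640x3 uint8, red, green, blue); there is no depth.
- robot.camera_params(name): a dict with "fx", "fy", "cx", "cy" (pixels), "xyz" and "rotation" of the camera in the world. Camera axes: x right, y down, z forward; pixel columns grow to the right and rows downward; lengths in m; the calibration is good to about 2 mm. A picture is of the moment at which its call begins: read the wrist's pose just before it. camera_params takes no time and is no camera call; for the wrist camera it gives the pose at the moment of the call.
- robot.finish_job(): hands the job in; it is judged then, once.
The state is a dict: "time_s": time; "joint_pos": joint angles; "qd": joint speeds; "joint_torque": joint torques, N m; "tcp_pos": TCP position; "tool_rot": TCP orientation; "ft_force": force on the tool from outside, world axes, zero at the start; "wrist_torque": the same for the moment, N m; "gripper_width": finger opening in m; "grasp_force": force on a finger pad.
Only numpy, scipy, OpenCV 4.12 (cv2) and the standard library are available. Lean on these libraries where they do the work, as an engineer would, in place of code of your own. Each camera call takes 0.05 s, during which the arm holds its last target. There are 200 camera calls.

## Working session

There is one attempt and no reset: what is moved stays moved. The work goes in short steps, Python scripts to look and compute and a tool call to move; the robot and the scene stay as the last step left them, time stands still between calls to the robot, and variables do not carry over. Pictures are saved under pics/ and viewed, at most 10 in all, crops included, and the job is handed in when it is done.

Besides the shell and the picture viewer there is one more tool, called after "Call:" as name(argument=value, ...) on one line, values as JSON. servo_tool: Moves the arm, as the interface text tells. Its arguments: {"type":"object","properties":{"deltas":{"type":"array","items":{"type":"number"}},"force":{"type":"number"}},"required":["deltas"]}

```bash
mkdir -p pics; cat > h.py <<'E'
import numpy as np,cv2
from cell import robot
def snap(cam,name):
    p=robot.camera_params(cam); im=robot.snapshot(cam); cv2.imwrite(f'pics/{name}.png',im[:,:,::-1]); np.save(f'pics/{name}.npy',np.array([p],dtype=object),allow_pickle=True); return im,p
def ray(p,u,v):
    d=np.array([(u-p['cx'])/p['fx'],(v-p['cy'])/p['fy'],1]); return np.array(p['xyz']),np.array(p['rotation']).reshape(3,3)@d
def plane(p,u,v,z):
    o,d=ray(p,u,v); return o+d*(z-o[2])/d[2]
def proj(p,X):
    c=np.array(p['rotation']).reshape(3,3).T@(np.array(X)-np.array(p['xyz'])); return p['fx']*c[0]/c[2]+p['cx'],p['fy']*c[1]/c[2]+p['cy']
def load(name): return np.load(f'pics/{name}.npy',allow_pickle=True)[0]
E
python3 - <<'E'
from h import *
for c in('top','scene'):
    im,p=snap(c,c+'0'); print(c,p)
print(robot.observe())
E
```

```text
top {'fx': 586.6003588537853, 'fy': 586.6003588537853, 'cx': 323.2722955267919, 'cy': 244.5492318803221, 'xyz': array([4.69690989e-01, 8.45676097e-04, 1.11374197e+00]), 'rotation': array([-0.70117497,  0.71239497, -0.01980805,  0.02132417])}
scene {'fx': 436.4075781682438, 'fy': 436.4075781682438, 'cx': 321.55169684577146, 'cy': 250.83357041121937, 'xyz': array([-0.13362349, -0.52961969,  0.4915552 ]), 'rotation': array([ 0.75971147, -0.3745931 ,  0.23883305, -0.47484447])}
{'time_s': 0.1, 'joint_pos': array([ 1.29998665e+00,  3.20240408e-01,  1.56552355e+00,  1.75495831e-05,
        1.25736663e+00, -2.00057597e-02]), 'qd': array([-7.86493776e-04, -3.79157762e-03, -4.76922389e-03, -3.68395303e-04,
        1.58410483e-03,  4.70208781e-05]), 'joint_torque': array([ 2.82935534e-04, -4.13330841e+01, -2.32509220e+01,  7.28898821e-02,
        4.22043179e-02, -2.91177139e-05]), 'tcp_pos': array([0.14259762, 0.55663299, 0.23521017]), 'tool_rot': array([ 1.25076200e-01,  9.92146840e-01, -7.59642724e-04, -1.19677265e-04]), 'ft_force': array([ 0.09002475, -0.55224326, -0.1980991 ]), 'wrist_torque': array([-0.0511477 , -0.00463446, -0.00170797]), 'grasp_force': 0.0, 'gripper_width': 0.09117865595627257}
```

View pics/top0.png

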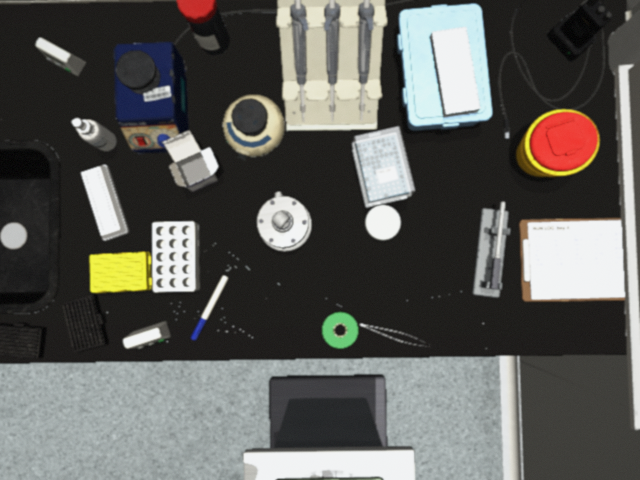

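View pics/scene0.png

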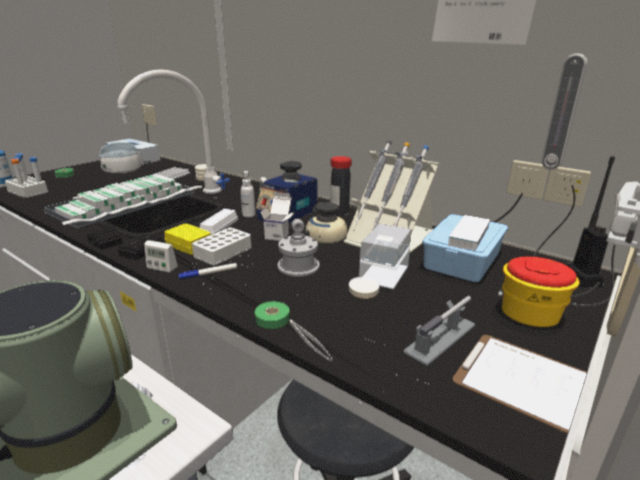

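The top view shows the filter at (284,221), the rest at (491,252) with the handle near (493,265) and tip near (502,205). The petri dish is at (383,222), tape at (340,330), foam rack at (175,257) and carton at (192,160). In the scene view the eye is at (298,229).

```bash
sed -i 's/np.array(p\[.rotation.\]).reshape(3,3)/Rot.from_quat(p["rotation"]).as_matrix()/g; 1i from scipy.spatial.transform import Rotation as Rot' h.py
python3 - <<'E'
from h import *
a=cv2.imread('pics/top0.png');b=cv2.imread('pics/scene0.png')
c=[cv2.resize(x,(400,300),interpolation=cv2.INTER_CUBIC) for x in (a[195:300,425:565],a[180:261,230:338],b[290:365,395:495],b[210:285,250:350])]
cv2.imwrite('pics/crop.png',np.vstack([np.hstack(c[:2]),np.hstack(c[2:])]))
p=load('top0')
print(plane(p,284,221,.06),plane(p,493,265,.05),plane(p,502,205,.05))
for y in [(491,252,0),(383,222,.016),(340,330,.02),(175,257,.04),(192,160,.1)]: print(plane(p,*y))
E
```

```text
[0.57475877 0.07278432 0.06      ] [ 0.48965644 -0.30418876  0.05      ] [ 0.59864812 -0.32413723  0.05      ]
[ 0.51532465 -0.31553639  0.        ]
[ 0.57427441 -0.11014467  0.016     ]
[ 0.37442584 -0.02578135  0.02      ]
[0.51372794 0.27469065 0.04      ]
[0.68032814 0.22949117 0.1       ]
```

View pics/crop.png

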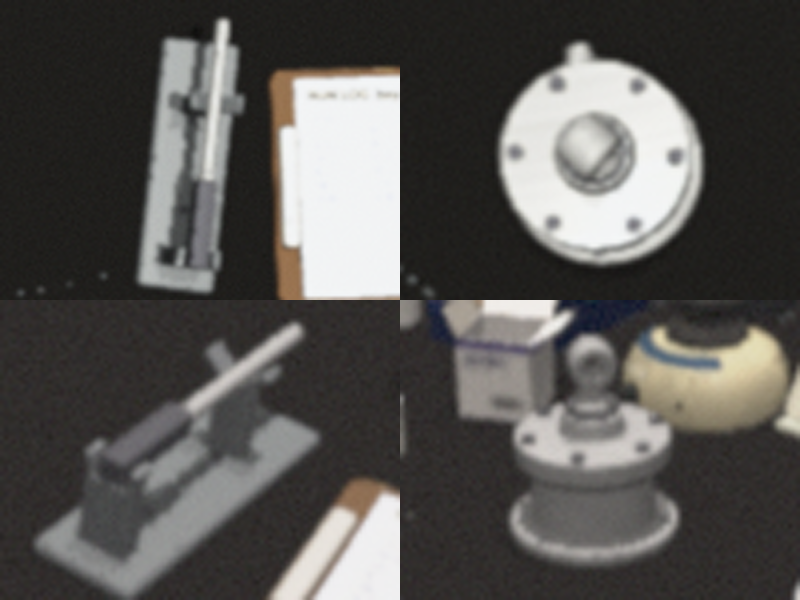

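The crop shows the handle running from (424+71,288) to (497,259) and the tip at about (503,202). The eye's bore is turned some way to the left of world x. Next I'll work out the bar pose and where the wrist camera sits.

```bash
cat >> h.py <<'E'
def go(x,y,z,yaw):
    """tool-frame shift in mm (before turning) and rz to reach tcp x,y,z with tool-y at world angle yaw, pointing down"""
    s=robot.observe(); R=Rot.from_quat(s['tool_rot']); T=Rot.from_matrix(np.array([[-np.sin(yaw),np.cos(yaw),0],[np.cos(yaw),np.sin(yaw),0],[0,0,-1.]]).T.copy().T)
    print('t',s['time_s'],'tcp',s['tcp_pos'].round(4),'yaw',round(yawof(s),4),'j',s['joint_pos'].round(2),'w',round(s['gripper_width'],4))
    print('shift',(R.inv().apply(np.array([x,y,z])-s['tcp_pos'])*1e3).round(1),'turn',(R.inv()*T).as_rotvec().round(4))
def yawof(s):
    y=Rot.from_quat(s['tool_rot']).apply([0,1,0]); return np.arctan2(y[1],y[0])
E
python3 - <<'E'
from h import *
p=load('top0')
h=plane(p,496,273.4,.05);t=plane(p,503,202.5,.05);d=t-h;print(h,t,np.linalg.norm(d),np.arctan2(d[1],d[0]))
w=robot.camera_params('wrist');s=robot.observe();R=Rot.from_quat(s['tool_rot'])
print(w['fx'],R.inv().apply(w['xyz']-s['tcp_pos']),(R.inv()*Rot.from_quat(w['rotation'])).as_matrix().round(3))
go(.535,.073,.26,1.42)
E
```

```text
[ 0.47437824 -0.30911824  0.05      ] [ 0.60319914 -0.32611165  0.05      ] 0.1299369077329108 -0.13115766651491642
334.50784929357513 [ 6.80578581e-02  9.40055399e-05 -1.49118193e-01] [[-0.    -0.97  -0.244]
 [ 1.    -0.     0.   ]
 [-0.    -0.244  0.97 ]]
t 0.1 tcp [0.1426 0.5566 0.2352] yaw 1.32 j [ 1.3   0.32  1.57  0.    1.26 -0.02] w 0.0912
shift [-500.2 -371.1  -24.2] turn [-0.0015 -0.0001 -0.1   ]
```

Call:
servo_tool(deltas=[1,-26,-18,-1,0,0,-0.005,1,-26,-18,-1,0,0,-0.005,1,-26,-18,-1,0,0,-0.005,1,-26,-18,-1,0,0,-0.005,1,-26,-18,-1,0,0,-0.005,1,-26,-18,-1,0,0,-0.005,1,-26,-18,-1,0,0,-0.005,1,-26,-18,-1,0,0,-0.005,1,-26,-18,-1,0,0,-0.005,1,-26,-18,-1,0,0,-0.005])

```text
time_s: 0.93
tcp_pos: [0.3558, 0.3214, 0.2458]
tool_rot: [0.1, 0.995, -0.0, -0.0]
ft_force: [0.6, 0.4, 0.3]
gripper_width: 0.0914
grasp_force: 0.0
```

Call:
servo_tool(deltas=[1,-26,-18,-1,0,0,-0.005,1,-26,-18,-1,0,0,-0.005,1,-26,-18,-1,0,0,-0.005,1,-26,-18,-1,0,0,-0.005,1,-26,-18,-1,0,0,-0.005,1,-26,-18,-1,0,0,-0.005,1,-26,-18,-1,0,0,-0.005,1,-26,-18,-1,0,0,-0.005,1,-26,-18,-1,0,0,-0.005,1,-26,-18,-1,0,0,-0.005,1,0,0,0,0,0,0])

```text
invalid input
```

Call:
servo_tool(deltas=[1,-26,-20,-1,0,0,-0.005,1,-26,-20,-1,0,0,-0.005,1,-26,-20,-1,0,0,-0.005,1,-26,-20,-1,0,0,-0.005,1,-26,-20,-1,0,0,-0.005,1,-26,-20,-1,0,0,-0.005,1,-26,-20,-1,0,0,-0.005,1,-26,-20,-1,0,0,-0.005,1,0,0,0,0,0,0,1,0,0,0,0,0,0])

```text
time_s: 1.77
tcp_pos: [0.531, 0.1265, 0.2532]
tool_rot: [0.082, 0.997, -0.0, -0.001]
ft_force: [0.3, -0.2, -0.9]
gripper_width: 0.091
grasp_force: 0.0
```

```bash
python3 - <<'E'
from h import *
im,p=snap('wrist','w1')
print(proj(p,[.575,.073,.106]),proj(p,[.575,.073,.062]),robot.observe()['tcp_pos'],yawof(robot.observe()))
E
```

```text
(np.float64(268.4075234178208), np.float64(294.54010333333065)) (np.float64(274.1458763779065), np.float64(279.0227858221634)) [0.53020632 0.12743298 0.25329551] 1.4085727166679658
```

View pics/w1.png

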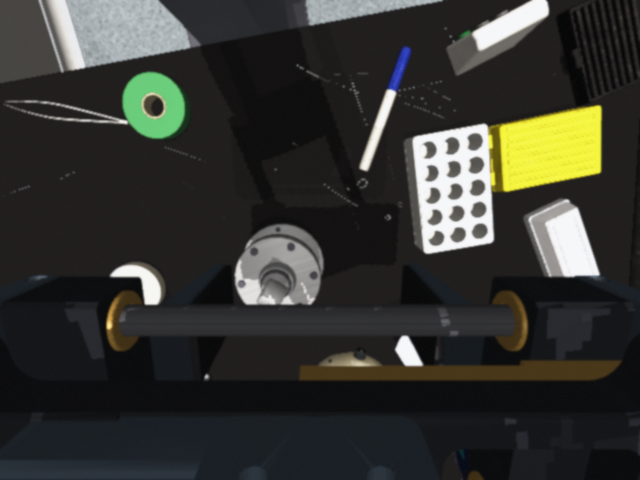

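The wrist view shows the filter at (279,270), with the eye half hidden by the gripper at (275,290). I'll move 60 mm ahead and 50 mm right for a clear look.

Call:
servo_tool(deltas=[1,-25,-17,0,0,0,0,1,-25,-17,0,0,0,0,1,-15,-16,0,0,0,0,1,0,0,0,0,0,0,1,0,0,0,0,0,0,1,0,0,0,0,0,0])

```text
time_s: 2.32
tcp_pos: [0.5856, 0.0692, 0.2538]
tool_rot: [0.08, 0.997, 0.0, -0.001]
ft_force: [0.2, 0.1, 0.5]
gripper_width: 0.091
grasp_force: 0.0
```

```bash
python3 - <<'E'
from h import *
im,p=snap('wrist','w2')
u,v=proj(p,[.575,.073,.106]);print(u,v,robot.observe()['tcp_pos'],yawof(robot.observe()))
u,v=int(u),int(v);x0,y0=max(u-80,0),max(v-60,0);print(x0,y0)
cv2.imwrite('pics/w2c.png',cv2.resize(im[y0:y0+120,x0:x0+160,::-1],(800,600),interpolation=cv2.INTER_CUBIC))
E
```

```text
318.74053857932586 228.7507227711573 [0.58557091 0.06929969 0.25398889] 1.4115833970112268
238 168
```

View pics/w2c.png

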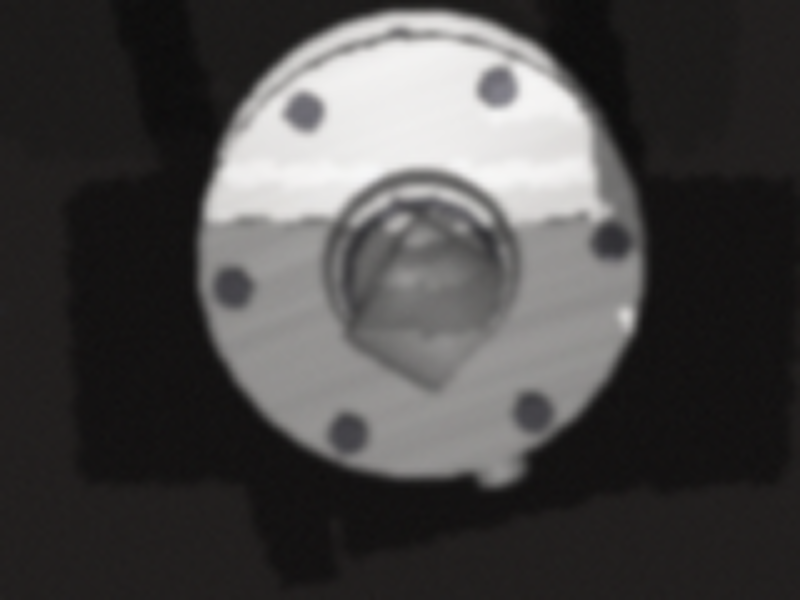

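The close crop shows the bolt circle centred at about (421,262). The eye tube's side runs from (345,335) to (437,390), which is its 20 mm length. So the bore points ahead and to the left.

```bash
python3 - <<'E'
from h import *
p=load('w2')
f=lambda a,b,z: plane(p,238+a/5,168+b/5,z)
B=[f(a,b,.063) for a,b in [(304,112),(533,412),(498,87),(348,433),(232,288),(611,241)]]
print('centre',np.mean(B,0),[np.linalg.norm(B[i]-B[i+1]).round(4) for i in(0,2,4)])
c=[f(*q,.106) for q in[(345,335),(437,390),(505,300),(420,205)]]
for i in range(4):
    d=c[(i+1)%4]-c[i]; print(c[i].round(4),np.linalg.norm(d).round(4),np.arctan2(d[1],d[0]).round(3))
t=load('top0');print('top bolts', np.mean([plane(t,230+(a-400)/3.7037,180+b/3.7037,.063) for a,b in[(557,84),(637,86),(515,152),(676,157),(553,222),(634,225)]],0))
print('proj c',(np.array(proj(p,np.r_[np.mean(B,0)[:2],.106]))-[238,168])*5)
go(.474,-.309,.2,1.44)
E
```

```text
centre [0.57569071 0.07677505 0.063     ] [np.float64(0.0782), np.float64(0.078), np.float64(0.0784)]
[0.579  0.0616 0.106 ] 0.0196 0.861
[0.5918 0.0765 0.106 ] 0.0207 2.353
[0.5772 0.0912 0.106 ] 0.0231 -2.57
[0.5578 0.0787 0.106 ] 0.0272 -0.679
top bolts [0.573328   0.07486194 0.063     ]
proj c [424.95556896 304.19133237]
t 2.3667 tcp [0.5856 0.0693 0.254 ] yaw 1.4116 j [ 0.1   0.33  1.5   0.    1.31 -1.31] w 0.0909
shift [  50.1 -391.2   53.8] turn [ 0.0005 -0.0009 -0.0284]
```

Call:
servo_tool(deltas=[1,5,-39,5,0,0,-0.003,1,5,-39,5,0,0,-0.003,1,5,-39,5,0,0,-0.003,1,5,-39,5,0,0,-0.003,1,5,-39,5,0,0,-0.003,1,5,-39,5,0,0,-0.003,1,5,-39,5,0,0,-0.003,1,5,-39,5,0,0,-0.003,1,5,-39,5,0,0,-0.004,1,5,-39,5,0,0,-0.004])

```text
time_s: 3.2
tcp_pos: [0.4794, -0.3106, 0.2042]
tool_rot: [0.063, 0.998, 0.0, 0.0]
ft_force: [0.8, 0.5, -0.6]
gripper_width: 0.0915
grasp_force: 0.0
```

Call:
servo_tool(deltas=[1,0,0,0,0,0,0,1,0,0,0,0,0,0,1,0,0,0,0,0,0])

```text
time_s: 3.45
tcp_pos: [0.4801, -0.3092, 0.204]
tool_rot: [0.064, 0.998, 0.001, 0.0]
ft_force: [0.1, 0.8, 0.2]
gripper_width: 0.0913
grasp_force: 0.0
```

```bash
python3 - <<'E'
from h import *
im,p=snap('wrist','w3')
print(robot.observe()['tcp_pos'],yawof(robot.observe()))
for q in[(.474,-.309,.05),(.603,-.326,.05)]:print(proj(p,q))
cv2.imwrite('pics/w3c.png',cv2.resize(im[120:360,160:480,::-1],(800,600),interpolation=cv2.INTER_CUBIC))
E
```

```text
[ 0.48042456 -0.30883266  0.20420731] 1.4436204490335371
(np.float64(315.7722714585257), np.float64(232.47844873725003))
(np.float64(315.5422936909598), np.float64(357.70120364785527))
```

View pics/w3c.png

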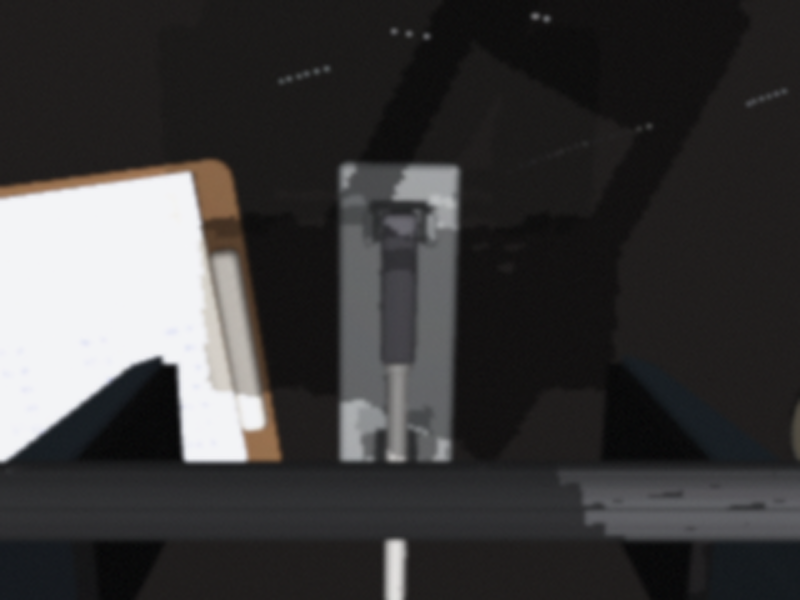

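The crop shows the handle from (400,215) to (398,363) and the shaft to (395,570), so the bar is nearly aligned with the tool.

```bash
python3 - <<'E'
from h import *
p=load('w3')
f=lambda a,b,z: plane(p,160+a/2.5,120+b/2.5,z)
F=f(398,363,.0565);S=f(395,570,.054);r=f(400,213,.0565);d=S-F
print(F,r,S,np.linalg.norm(F-r),np.arctan2(d[1],d[0]))
a=np.arctan2(d[1],d[0]);g=F-.028*np.array([np.cos(a),np.sin(a),0]);print('grip',g,'rear shift')
go(g[0],g[1],.053,a+np.pi/2)
E
```

```text
[ 0.50375984 -0.30965303  0.0565    ] [ 0.4487181  -0.30192538  0.0565    ] [ 0.59001318 -0.32182835  0.054     ] 0.05558155611839844 -0.1402311445614767
grip [ 0.47603469 -0.30573941  0.0565    ] rear shift
t 3.5 tcp [ 0.4804 -0.3088  0.2042] yaw 1.4436 j [-0.59  0.34  1.62  0.    1.18 -2.04] w 0.0914
shift [  4.8   2.4 151.2] turn [0.0007 0.0002 0.0131]
```

Call:
servo_tool(deltas=[1,0.5,2.4,25,0,0,0.013,1,0,0,25,0,0,0,1,0,0,25,0,0,0,1,0,0,25,0,0,0,1,0,0,20,0,0,0,1,0,0,16,0,0,0,1,0,0,10,0,0,0,1,0,0,5,0,0,0,1,0,0,0,0,0,0,1,0,0,0,0,0,0])

```text
time_s: 4.33
tcp_pos: [0.4806, -0.3078, 0.0537]
tool_rot: [0.07, 0.998, -0.0, 0.001]
ft_force: [-0.7, -0.2, 0.4]
gripper_width: 0.0914
grasp_force: 0.0
```

Call:
servo_tool(deltas=[-1,0,0,0,0,0,0,-1,0,0,0,0,0,0,-1,0,0,0,0,0,0,-1,0,0,0,0,0,0,-1,0,0,0,0,0,0,-1,0,0,0,0,0,0,-1,0,0,0,0,0,0,-1,0,0,0,0,0,0], force=40)

```text
time_s: 5.0
tcp_pos: [0.4798, -0.3081, 0.0529]
tool_rot: [0.071, 0.997, 0.0, -0.0]
ft_force: [0.7, 0.2, -0.2]
gripper_width: 0.0404
grasp_force: 0.0
```

```bash
python3 - <<'E'
from h import *
s=robot.observe();print(s['gripper_width'],s['grasp_force'],s['ft_force'],s['wrist_torque'])
go(.48,-.3063,.053,1.43)
E
```

```text
0.04036702723720943 0.0 [ 0.6791668   0.16797434 -0.1981532 ] [ 0.03153047 -0.03136007 -0.00672125]
t 5.0 tcp [ 0.4798 -0.3081  0.0529] yaw 1.4289 j [-0.59  0.49  1.82  0.    0.84 -2.02] w 0.0404
shift [ 0.1  1.8 -0.1] turn [ 0.0001 -0.     -0.0011]
```

Call:
servo_tool(deltas=[-1,0,1.5,0,0,0,0,-1,0,0,0,0,0,0,-1,0,0,0,0,0,0,-1,0,0,0,0,0,0,-1,0,0,0,0,0,0,-1,0,0,0,0,0,0,-1,0,0,0,0,0,0,-1,0,0,0,0,0,0])

```text
time_s: 5.67
tcp_pos: [0.4801, -0.3066, 0.0529]
tool_rot: [0.071, 0.997, 0.0, 0.0]
ft_force: [-0.4, -0.1, 0.6]
gripper_width: 0.0128
grasp_force: 40.0
```

```bash
python3 - <<'E'
from h import *
s=robot.observe();print(s['gripper_width'],s['grasp_force'],s['ft_force'],s['wrist_torque'])
go(.48,-.3063,.18,1.43)
E
```

```text
0.012829088849123512 39.999584555625916 [-0.35809258 -0.09685908  0.63408173] [-0.05363836 -0.09678664 -0.01587287]
t 5.6667 tcp [ 0.4801 -0.3066  0.0529] yaw 1.429 j [-0.59  0.49  1.82  0.    0.84 -2.02] w 0.0128
shift [ 1.000e-01  3.000e-01 -1.271e+02] turn [ 0.0001  0.0001 -0.001 ]
```

Call:
servo_tool(deltas=[-1,0,0,-10,0,0,0,-1,0,0,-20,0,0,0,-1,0,0,-25,0,0,0,-1,0,0,-25,0,0,0,-1,0,0,-20,0,0,0,-1,0,0,-5,0,0,0,-1,0,0,0,0,0,-0.05,-1,0,0,0,0,0,-0.09,-1,0,0,0,0,0,-0.09,-1,0,0,0,0,0,-0.09])

```text
time_s: 6.5
tcp_pos: [0.4795, -0.3062, 0.1573]
tool_rot: [-0.091, 0.996, 0.0, -0.001]
ft_force: [-0.0, 0.3, -1.4]
gripper_width: 0.013
grasp_force: 40.0
```

Call:
servo_tool(deltas=[-1,0,0,0,0,0,-0.1,-1,0,0,0,0,0,-0.1,-1,0,0,0,0,0,-0.1,-1,0,0,0,0,0,-0.1,-1,0,0,0,0,0,-0.1,-1,0,0,0,0,0,-0.1,-1,0,0,0,0,0,0,-1,0,0,0,0,0,0])

```text
time_s: 7.17
tcp_pos: [0.5086, -0.2399, 0.1475]
tool_rot: [-0.327, 0.943, -0.046, -0.043]
ft_force: [-0.8, 0.5, -0.9]
gripper_width: 0.0132
grasp_force: 40.0
```

```bash
python3 - <<'E'
from h import *
s=robot.observe();print(s['gripper_width'],s['grasp_force'],s['ft_force'],s['wrist_torque'])
go(.459,-.038,.14,2.351)
E
```

```text
0.01318686345711875 39.99951124191284 [-0.81047869  0.5179638  -0.88738727] [0.08815674 0.05490349 0.03106704]
t 7.1667 tcp [ 0.5086 -0.2399  0.1475] yaw 2.242 j [-0.39  0.37  1.73 -0.15  1.05 -2.56] w 0.0132
shift [-85.8 189.1 -13.1] turn [-0.0523 -0.1143 -0.1121]
```

Call:
servo_tool(deltas=[-1,-8,18,0,0,0,0,-1,-8,19,0,0,0,0,-1,-8,19,0,0,0,0,-1,-8,19,0,0,0,0,-1,-8,19,0,-0.01,-0.02,0,-1,-8,19,0,-0.01,-0.02,0,-1,-8,19,0,-0.01,-0.02,0,-1,-8,19,0,-0.01,-0.02,0,-1,-8,19,0,-0.01,-0.02,0,-1,0,0,0,0,0,0])

```text
time_s: 8.0
tcp_pos: [0.458, -0.0627, 0.1334]
tool_rot: [-0.327, 0.945, -0.005, -0.004]
ft_force: [-0.3, -0.4, -0.8]
gripper_width: 0.0127
grasp_force: 40.0
```

```bash
python3 - <<'E'
from h import *
s=robot.observe();print(s['gripper_width'],s['grasp_force'],s['ft_force'],s['wrist_torque'])
go(.459,-.038,.14,2.351)
E
```

```text
0.012743384801866448 39.999990463256836 [-0.25551878 -0.40724568 -0.80755842] [ 0.01718698  0.13109504 -0.02313031]
t 8.0 tcp [ 0.458  -0.0627  0.1334] yaw 2.2362 j [-0.15  0.24  1.96 -0.02  0.94 -2.38] w 0.0127
shift [-16.   18.8  -6.9] turn [-0.007  -0.0112 -0.1149]
```

Call:
servo_tool(deltas=[-1,-4,5,-1,-0.002,-0.003,-0.03,-1,-4,5,-2,-0.002,-0.003,-0.03,-1,-4,5,-2,-0.002,-0.003,-0.03,-1,-4,4,-2,-0.001,-0.002,-0.025,-1,0,0,0,0,0,0,-1,0,0,0,0,0,0])

```text
time_s: 8.5
tcp_pos: [0.4602, -0.0389, 0.1406]
tool_rot: [-0.381, 0.925, -0.002, 0.001]
ft_force: [0.0, 0.5, -1.0]
gripper_width: 0.0129
grasp_force: 40.0
```

```bash
python3 - <<'E'
from h import *
go(.459,-.038,.14,2.351)
im,p=snap('wrist','w4');im2,q=snap('scene','s4')
e=[.575,.0768,.106]
print(proj(p,e),proj(q,e))
u,v=map(int,proj(q,e));print(u-50,v-50,)
a=cv2.resize(im[:,:,::-1],(500,375));b=cv2.resize(im2[v-50:v+50,u-40:u+40,::-1],(300,375),interpolation=cv2.INTER_CUBIC)
cv2.imwrite('pics/c4.png',np.hstack([a,b]))
E
```

```text
t 8.5 tcp [ 0.4602 -0.0389  0.1406] yaw 2.3525 j [-0.11  0.23  1.96 -0.    0.95 -2.46] w 0.0129
shift [0.2 1.4 0.6] turn [-0.0034  0.0001  0.0015]
(np.float64(318.9059275565804), np.float64(503.1793544746304)) (np.float64(297.0239113812366), np.float64(225.58486693347623))
247 175
```

View pics/c4.png

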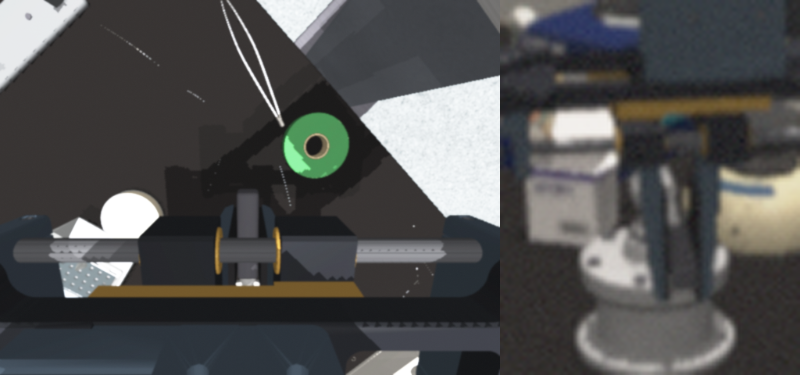

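The wrist view shows the handle straight in the jaws at (248,240), but the tip is hidden behind the gripper. The scene view is blocked by the fingers, so I'll try the top camera.

Call:
servo_tool(deltas=[-1,0,1,15,0,0,0,-1,0,0,16,0,0,0,-1,0,0,0,0,0,0,-1,0,0,0,0,0,0])

```text
time_s: 8.93
tcp_pos: [0.4587, -0.0384, 0.109]
tool_rot: [-0.381, 0.925, -0.001, -0.0]
ft_force: [0.2, -0.8, -1.1]
gripper_width: 0.013
grasp_force: 40.0
```

```bash
python3 - <<'E'
from h import *
go(.459,-.038,.109,2.351)
s=robot.observe();print(Rot.from_quat(s['tool_rot']).apply([0,0,1]))
im,p=snap('top','t5')
t=s['tcp_pos'];a=yawof(s)-np.pi/2
e=np.r_[.575,.0768,.106]; tip=t+[.128*np.cos(a),.128*np.sin(a),-.003]
o=np.array([244,180])
print('eye',(np.array(proj(p,e))-o)*7.5,'tip',(np.array(proj(p,tip))-o)*7.5)
cv2.imwrite('pics/t5c.png',cv2.resize(im[180:260,244:350,::-1],(795,600),interpolation=cv2.INTER_CUBIC))
E
```

```text
t 8.9333 tcp [ 0.4587 -0.0384  0.109 ] yaw 2.3517 j [-0.11  0.27  2.   -0.    0.87 -2.46] w 0.013
shift [-0.5  0.  -0. ] turn [-0.0013 -0.0014  0.0007]
[-8.13479938e-05 -1.89642764e-03 -9.99998198e-01]
eye [268.65663864 287.10208268] tip [379.00117165 395.50161782]
```

View pics/t5c.png

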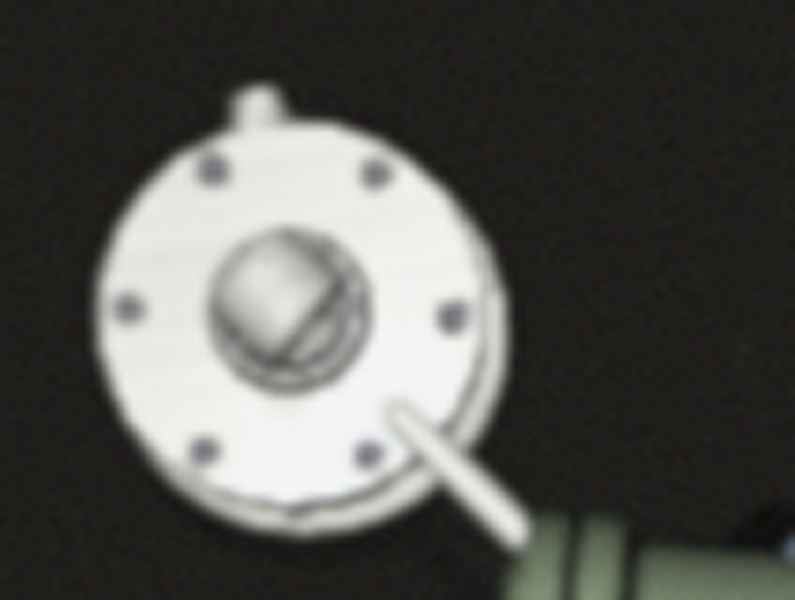

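The top view shows the tip at (392,404) on line with the eye's near face centre at (313,325). Both sit a constant (+11,+6) from their predicted pixels, so the relative alignment holds. I'll insert.

Call:
servo_tool(deltas=[-1,-6,0,0,0,0,0,-1,-6,0,0,0,0,0,-1,-6,0,0,0,0,0,-1,-6,0,0,0,0,0,-1,-6,0,0,0,0,0,-1,-5,0,0,0,0,0,-1,0,0,0,0,0,0])

```text
time_s: 9.57
tcp_pos: [0.4851, -0.0129, 0.1095]
tool_rot: [-0.381, 0.925, -0.001, 0.001]
ft_force: [-0.7, 0.5, -0.9]
gripper_width: 0.0128
grasp_force: 40.0
```

```bash
cat >>h.py <<'E'
E0=np.r_[.575,.0768,.106]
def feel(n=6):
    L=[]
    for i in range(n):
        robot.snapshot('top'); L.append(robot.observe())
    F=np.mean([s['ft_force'] for s in L],0);M=np.mean([s['wrist_torque'] for s in L],0);P=np.mean([s['tcp_pos'] for s in L],0);a=np.mean([yawof(s) for s in L])-np.pi/2
    r=P-E0; print('t',L[-1]['time_s'],'F',F.round(2),'M',M.round(3),'tcp',P.round(4),'bar',round(a,4),'polar',round(np.arctan2(-r[1],-r[0]),4),'r',round(np.hypot(*r[:2]),4),'Tarm',round(np.cross(r,F)[2],3),'w',L[-1]['gripper_width'].round(4))
    print('tool-frame F',Rot.from_quat(L[-1]['tool_rot']).inv().apply(F).round(2))
E
python3 -c "
from h import *
feel(4)"
```

```text
Traceback (most recent call last):
  File "h.py", line 26, in feel
    r=P-E0; print('t',L[-1]['time_s'],'F',F.round(2),'M',M.round(3),'tcp',P.round(4),'bar',round(a,4),'polar',round(np.arctan2(-r[1],-r[0]),4),'r',round(np.hypot(*r[:2]),4),'Tarm',round(np.cross(r,F)[2],3),'w',L[-1]['gripper_width'].round(4))
                                                                                                                                                                                                                  ^^^^^^^^^^^^^^^^^^^^^^^^^^^^
AttributeError: 'float' object has no attribute 'round'
```

Call:
servo_tool(deltas=[-1,-6,0,0,0,0,0,-1,-7,0,0,0,0,0,-1,-7,0,0,0,0,0,-1,-7,0,0,0,0,0,-1,-7,0,0,0,0,0,-1,-4,0,0,0,0,0,-1,0,0,0,0,0,0])

```text
time_s: 10.35
tcp_pos: [0.5119, 0.0139, 0.1094]
tool_rot: [-0.381, 0.925, -0.001, 0.001]
ft_force: [-0.0, 0.1, -1.4]
gripper_width: 0.0128
grasp_force: 40.0
```

```bash
sed -i "s/L\[-1\]\['gripper_width'\].round(4)/round(L[-1]['gripper_width'],4)/" h.py
python3 -c "
from h import *
feel(4)
im,p=snap('top','t6');u,v=map(int,proj(p,E0));
cv2.imwrite('pics/t6c.png',cv2.resize(im[v-40:v+40,u-40:u+67,::-1],(802-2,600),interpolation=cv2.INTER_CUBIC))"
```

```text
t 10.55 F [-0.1   0.5  -0.96] M [ 0.046  0.07  -0.003] tcp [0.5109 0.0133 0.1093] bar 0.7815 polar 0.7814 r 0.0902 Tarm -0.039 w 0.0127
tool-frame F [-0.28  0.43  0.96]
```

View pics/t6c.png

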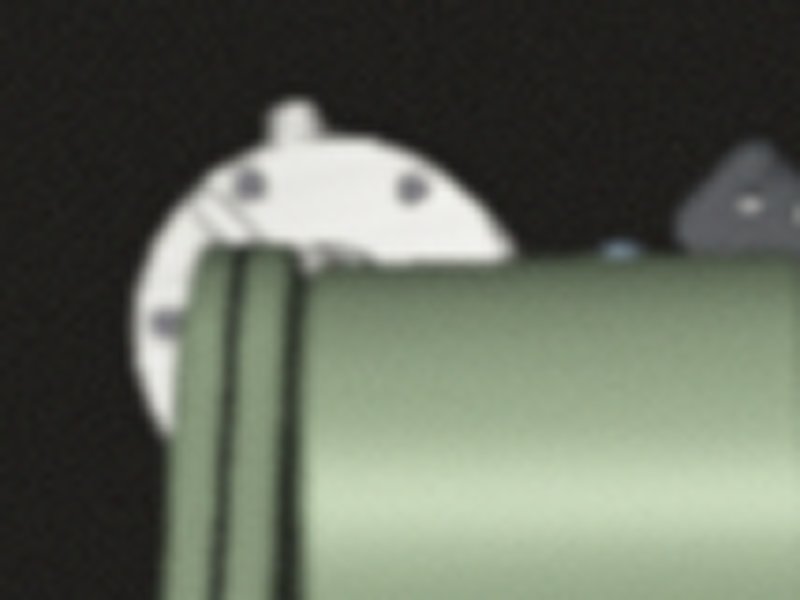

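The bar shows beyond the eye with its tip at (205,190), and there is no side force. I'll start turning clockwise.

Call:
servo_tool(deltas=[-1,-0.1,3.6,0,0,0,0.04,-1,-0.1,3.6,0,0,0,0.04,-1,-0.1,3.6,0,0,0,0.04,-1,-0.1,3.6,0,0,0,0.04,-1,-0.1,3.6,0,0,0,0.04,-1,0,0,0,0,0,0])

```text
time_s: 11.1
tcp_pos: [0.4994, 0.0271, 0.1095]
tool_rot: [-0.286, 0.958, -0.001, 0.001]
ft_force: [-1.1, -1.5, -1.1]
gripper_width: 0.013
grasp_force: 40.0
```

```bash
python3 -c "
from h import *
feel(4)"
```

```text
t 11.3 F [-0.13 -0.85 -1.14] M [-0.051  0.188  0.031] tcp [0.4995 0.0269 0.1094] bar 0.5821 polar 0.5841 r 0.0905 Tarm 0.058 w 0.0125
tool-frame F [ 0.57 -0.64  1.14]
```

Call:
servo_tool(deltas=[-1,-0.1,3.6,0,0,0,0.04,-1,-0.1,3.6,0,0,0,0.04,-1,0,0,0,0,0,0])

```text
time_s: 11.55
tcp_pos: [0.4958, 0.0333, 0.1094]
tool_rot: [-0.248, 0.969, -0.001, 0.0]
ft_force: [-1.0, -2.5, -0.2]
gripper_width: 0.0125
grasp_force: 40.0
```

```bash
python3 -c "
from h import *
feel(4)"
```

```text
t 11.75 F [-1.76 -1.35 -0.31] M [-0.209  0.25   0.069] tcp [0.4959 0.0331 0.1093] bar 0.5025 polar 0.5051 r 0.0903 Tarm 0.029 w 0.0131
tool-frame F [ 2.19 -0.33  0.31]
```

```bash
sed -i "s/'Tarm',round(np.cross(r,F)\[2\],3)/'T',round(np.cross(r,F)[2]+M[2],3)/" h.py
```

Call:
servo_tool(deltas=[-1,-0.1,3.6,0,0,0,0.04,-1,-0.1,3.6,0,0,0,0.04,-1,0,0,0,0,0,0])

```text
time_s: 12.0
tcp_pos: [0.4926, 0.0398, 0.1093]
tool_rot: [-0.209, 0.978, -0.001, 0.0]
ft_force: [-2.0, -2.9, -1.2]
gripper_width: 0.0128
grasp_force: 40.0
```

```bash
python3 -c "
from h import *
feel(4)"
```

```text
t 12.2 F [-2.32 -2.05 -0.24] M [-0.248  0.358  0.071] tcp [0.4927 0.0396 0.1093] bar 0.4225 polar 0.4247 r 0.0903 T 0.154 w 0.0126
tool-frame F [ 2.95 -0.92  0.24]
```

Call:
servo_tool(deltas=[-1,-0.1,3.6,0,0,0,0.04,-1,0,0,0,0,0,0])

```text
time_s: 12.37
tcp_pos: [0.4913, 0.0432, 0.1092]
tool_rot: [-0.189, 0.982, -0.001, 0.0]
ft_force: [-2.8, -3.5, 0.2]
gripper_width: 0.0129
grasp_force: 40.0
```

```bash
python3 -c "
from h import *
feel(4)"
```

```text
t 12.5667 F [-3.09 -2.33 -0.53] M [-0.329  0.449  0.022] tcp [0.4914 0.043  0.1092] bar 0.3823 polar 0.3844 r 0.0902 T 0.112 w 0.0126
tool-frame F [ 3.74 -1.    0.53]
```

Call:
servo_tool(deltas=[-1,0.1,3.6,0,0,0,0.04,-1,0,0,0,0,0,0])

```text
time_s: 12.73
tcp_pos: [0.49, 0.0465, 0.1093]
tool_rot: [-0.17, 0.985, -0.001, 0.001]
ft_force: [-2.7, -3.3, -0.4]
gripper_width: 0.0131
grasp_force: 40.0
```

```bash
python3 -c "
from h import *
feel(6)"
```

```text
t 13.0333 F [-2.57 -2.53 -0.74] M [-0.319  0.451  0.028] tcp [0.4901 0.0464 0.1093] bar 0.3421 polar 0.3442 r 0.0902 T 0.164 w 0.0129
tool-frame F [ 3.27 -1.52  0.74]
```

Call:
servo_tool(deltas=[-1,0.1,3.6,0,0,0,0.04,-1,0,0,0,0,0,0])

```text
time_s: 13.2
tcp_pos: [0.4889, 0.05, 0.1093]
tool_rot: [-0.15, 0.989, -0.001, 0.001]
ft_force: [-2.4, -2.9, -0.4]
gripper_width: 0.0127
grasp_force: 40.0
```

```bash
python3 -c "
from h import *
feel(6)"
```

```text
t 13.5 F [-2.75 -2.35 -1.17] M [-0.317  0.461  0.017] tcp [0.4889 0.0498 0.1093] bar 0.302 polar 0.3042 r 0.0902 T 0.145 w 0.0127
tool-frame F [ 3.32 -1.42  1.17]
```

Torque has levelled off at about 0.155 N m, so the screw is turning freely. I'll continue in small steps.

Call:
servo_tool(deltas=[-1,0.1,4.5,0,0,0,0.05,-1,0,0,0,0,0,0])

```text
time_s: 13.67
tcp_pos: [0.4876, 0.0544, 0.1093]
tool_rot: [-0.125, 0.992, -0.001, 0.001]
ft_force: [-1.0, -2.6, -0.8]
gripper_width: 0.0128
grasp_force: 40.0
```

```bash
python3 -c "
from h import *
feel(6)"
```

```text
t 13.9667 F [-1.81 -1.86 -1.36] M [-0.281  0.382  0.014] tcp [0.4877 0.0541 0.1093] bar 0.2522 polar 0.2545 r 0.0902 T 0.135 w 0.0128
tool-frame F [ 2.22 -1.35  1.36]
```

Call:
servo_tool(deltas=[-1,0.1,4.5,0,0,0,0.05,-1,0,0,0,0,0,0])

```text
time_s: 14.13
tcp_pos: [0.4866, 0.0587, 0.1094]
tool_rot: [-0.1, 0.995, -0.001, 0.001]
ft_force: [-0.3, -2.7, -1.8]
gripper_width: 0.013
grasp_force: 40.0
```

```bash
python3 -c "
from h import *
feel(6)"
```

```text
t 14.4333 F [-0.41 -1.49 -2.04] M [-0.208  0.21   0.016] tcp [0.4866 0.0584 0.1094] bar 0.2022 polar 0.2049 r 0.0903 T 0.14 w 0.0127
tool-frame F [ 0.7  -1.37  2.04]
```

Call:
servo_tool(deltas=[-1,0,4.5,0,0,0,0.05,-1,0,4.5,0,0,0,0.05,-1,0,0,0,0,0,0])

```text
time_s: 14.68
tcp_pos: [0.4852, 0.0676, 0.1094]
tool_rot: [-0.05, 0.999, -0.001, 0.002]
ft_force: [0.3, -2.9, -2.4]
gripper_width: 0.0126
grasp_force: 40.0
```

```bash
python3 -c "
from h import *
feel(6)"
```

```text
t 14.9833 F [ 1.2  -1.1  -2.48] M [-0.132  0.028  0.037] tcp [0.4852 0.0673 0.1094] bar 0.1023 polar 0.1055 r 0.0903 T 0.147 w 0.0129
tool-frame F [-1.08 -1.21  2.49]
```

Call:
servo_tool(deltas=[-1,0,4.5,0,0,0,0.05,-1,0,4.5,0,0,0,0.05,-1,0,0,0,0,0,0])

```text
time_s: 15.23
tcp_pos: [0.4846, 0.0765, 0.1094]
tool_rot: [-0.001, 1.0, -0.001, 0.002]
ft_force: [2.3, -2.1, -2.1]
gripper_width: 0.0126
grasp_force: 40.0
```

```bash
python3 -c "
from h import *
feel(6)"
```

```text
t 15.5333 F [ 2.58 -0.68 -2.78] M [-0.105 -0.253  0.062] tcp [0.4846 0.0762 0.1094] bar 0.0023 polar 0.0063 r 0.0904 T 0.126 w 0.0128
tool-frame F [-2.57 -0.68  2.79]
```

Call:
servo_tool(deltas=[-1,-0.3,4.5,0,0,0,0.05,-1,-0.3,4.5,0,0,0,0.05,-1,0,0,0,0,0,0])

```text
time_s: 15.78
tcp_pos: [0.4851, 0.0855, 0.1093]
tool_rot: [0.049, 0.999, -0.001, 0.001]
ft_force: [3.5, -2.2, -2.4]
gripper_width: 0.0124
grasp_force: 40.0
```

```bash
python3 -c "
from h import *
feel(6)"
```

```text
t 16.0833 F [ 2.66 -0.35 -2.43] M [-0.07  -0.31   0.094] tcp [0.485  0.0852 0.1093] bar -0.0976 polar -0.0927 r 0.0904 T 0.104 w 0.0124
tool-frame F [-2.68 -0.09  2.44]
```

Call:
servo_tool(deltas=[-1,-0.3,4.5,0,0,0,0.05,-1,-0.3,4.5,0,0,0,0.05,-1,0,0,0,0,0,0])

```text
time_s: 16.33
tcp_pos: [0.4864, 0.0943, 0.1093]
tool_rot: [0.099, 0.995, -0.001, 0.001]
ft_force: [1.5, -1.4, -0.8]
gripper_width: 0.0127
grasp_force: 40.0
```

```bash
python3 -c "
from h import *
feel(6)"
```

```text
t 16.6333 F [ 1.48 -0.03 -1.16] M [-0.006 -0.208  0.134] tcp [0.4864 0.094  0.1093] bar -0.1976 polar -0.1919 r 0.0903 T 0.112 w 0.0124
tool-frame F [-1.45  0.26  1.16]
```

Call:
servo_tool(deltas=[-1,-0.3,4.7,0,0,0,0.05,-1,-0.3,4.7,0,0,0,0.05,-1,0,0,0,0,0,0])

```text
time_s: 16.88
tcp_pos: [0.4888, 0.1031, 0.1091]
tool_rot: [0.149, 0.989, -0.001, 0.001]
ft_force: [-0.4, -2.1, 0.3]
gripper_width: 0.0128
grasp_force: 40.0
```

```bash
python3 -c "
from h import *
feel(6)"
```

```text
t 17.1833 F [-0.52 -0.75 -0.41] M [-0.167  0.007  0.043] tcp [0.4887 0.1029 0.1091] bar -0.2978 polar -0.2936 r 0.0902 T 0.121 w 0.0128
tool-frame F [ 0.28 -0.87  0.41]
```

Call:
servo_tool(deltas=[-1,-0.2,4.6,0,0,0,0.05,-1,-0.2,4.6,0,0,0,0.05,-1,0,0,0,0,0,0])

```text
time_s: 17.43
tcp_pos: [0.492, 0.1117, 0.1091]
tool_rot: [0.198, 0.98, -0.001, 0.0]
ft_force: [-1.5, -1.9, 0.4]
gripper_width: 0.0131
grasp_force: 40.0
```

```bash
python3 -c "
from h import *
feel(6)"
```

```text
t 17.7333 F [-2.23 -1.43  0.36] M [-0.243  0.276 -0.027] tcp [0.4919 0.1115 0.1091] bar -0.3978 polar -0.3953 r 0.09 T 0.168 w 0.0131
tool-frame F [ 1.5  -2.18 -0.36]
```

Call:
servo_tool(deltas=[-1,0.1,4.5,0,0,0,0.05,-1,0,0,0,0,0,0])

```text
time_s: 17.9
tcp_pos: [0.4939, 0.1159, 0.1091]
tool_rot: [0.223, 0.975, -0.001, 0.001]
ft_force: [-2.5, -2.7, -0.4]
gripper_width: 0.0129
grasp_force: 40.0
```

```bash
python3 -c "
from h import *
feel(10)"
```

```text
t 18.4 F [-2.31 -1.64 -0.03] M [-0.375  0.384 -0.138] tcp [0.4938 0.1157 0.1091] bar -0.4482 polar -0.4469 r 0.09 T 0.085 w 0.0128
tool-frame F [ 1.37 -2.48  0.03]
```

```bash
sed -i "s/    r=P-E0;/    print('Ti',[round(float(np.cross(s['tcp_pos']-E0,s['ft_force'])[2]+s['wrist_torque'][2]),3) for s in L]);r=P-E0;/" h.py
```

Call:
servo_tool(deltas=[-1,0.1,4,0,0,0,0.05,-1,0,0,0,0,0,0])

```text
time_s: 18.57
tcp_pos: [0.4959, 0.1198, 0.1091]
tool_rot: [0.247, 0.969, -0.001, 0.001]
ft_force: [-2.5, -2.8, 0.7]
gripper_width: 0.0127
grasp_force: 40.0
```

```bash
python3 -c "
from h import *
feel(8)"
```

```text
Ti [0.169, 0.124, 0.161, 0.144, 0.118, 0.152, 0.116, 0.148]
t 18.9667 F [-1.99 -1.13 -1.  ] M [-0.233  0.343 -0.034] tcp [0.4958 0.1196 0.1091] bar -0.498 polar -0.4955 r 0.09 T 0.141 w 0.0128
tool-frame F [ 1.21 -1.95  1.  ]
```

Call:
servo_tool(deltas=[-1,0.1,4.4,0,0,0,0.05,-1,0,0,0,0,0,0])

```text
time_s: 19.13
tcp_pos: [0.4981, 0.1237, 0.1092]
tool_rot: [0.271, 0.963, -0.001, 0.001]
ft_force: [-1.5, -1.7, -0.8]
gripper_width: 0.0124
grasp_force: 40.0
```

```bash
python3 -c "
from h import *
feel(8)"
```

```text
Ti [0.033, 0.066, 0.09, 0.132, 0.193, 0.167, 0.088, 0.057]
t 19.5333 F [-0.8  -1.05 -1.55] M [-0.183  0.23  -0.015] tcp [0.498  0.1234 0.1092] bar -0.5479 polar -0.5446 r 0.09 T 0.103 w 0.013
tool-frame F [ 0.14 -1.31  1.55]
```

Call:
servo_tool(deltas=[-1,0,4.5,0,0,0,0.05,-1,0,0,0,0,0,0])

```text
time_s: 19.7
tcp_pos: [0.5005, 0.1274, 0.1092]
tool_rot: [0.295, 0.955, -0.001, 0.001]
ft_force: [-0.2, -2.0, -1.2]
gripper_width: 0.0129
grasp_force: 40.0
```

```bash
python3 -c "
from h import *
feel(8)"
```

```text
Ti [0.066, 0.037, 0.132, 0.122, 0.03, 0.098, 0.198, 0.091]
t 20.1 F [ 0.43 -1.23 -1.47] M [-0.237  0.054  0.026] tcp [0.5004 0.1272 0.1092] bar -0.5979 polar -0.5942 r 0.0901 T 0.097 w 0.0129
tool-frame F [-1.04 -0.78  1.48]
```

Call:
servo_tool(deltas=[-1,0,4.5,0,0,0,0.05,-1,0,0,0,0,0,0])

```text
time_s: 20.27
tcp_pos: [0.5031, 0.1311, 0.1092]
tool_rot: [0.319, 0.948, -0.001, 0.002]
ft_force: [-1.1, -3.0, -0.4]
gripper_width: 0.0128
grasp_force: 40.0
```

```bash
python3 -c "
from h import *
feel(8)"
```

```text
Ti [0.146, 0.009, 0.055, 0.185, 0.152, 0.057, 0.145, 0.105]
t 20.6667 F [ 1.51 -2.22 -2.11] M [-0.334 -0.125  0.029] tcp [0.5029 0.1309 0.1093] bar -0.6479 polar -0.6439 r 0.0901 T 0.107 w 0.0127
tool-frame F [-2.53 -0.85  2.12]
```

Call:
servo_tool(deltas=[-1,-0.3,4.5,0,0,0,0.05,-1,0,0,0,0,0,0])

```text
time_s: 20.83
tcp_pos: [0.5058, 0.1346, 0.1092]
tool_rot: [0.343, 0.939, -0.001, 0.001]
ft_force: [1.3, -2.7, -0.9]
gripper_width: 0.0121
grasp_force: 40.0
```

```bash
python3 -c "
from h import *
feel(8)"
```

```text
Ti [0.161, 0.224, 0.148, 0.156, 0.155, 0.149, 0.169, 0.114]
t 21.2333 F [ 1.03 -2.26 -1.45] M [-0.357 -0.149  0.062] tcp [0.5057 0.1344 0.1092] bar -0.6979 polar -0.6932 r 0.0901 T 0.159 w 0.0128
tool-frame F [-2.24 -1.06  1.46]
```

Call:
servo_tool(deltas=[-1,-0.2,3.6,0,0,0,0.04,-1,0,0,0,0,0,0])

```text
time_s: 21.4
tcp_pos: [0.5082, 0.1372, 0.1092]
tool_rot: [0.361, 0.932, -0.001, 0.001]
ft_force: [0.9, -1.4, -1.4]
gripper_width: 0.0127
grasp_force: 40.0
```

```bash
python3 -c "
from h import *
feel(8)"
```

```text
Ti [0.144, 0.175, 0.303, 0.181, 0.212, 0.19, 0.257, 0.198]
t 21.8 F [ 0.49 -1.83 -1.47] M [-0.321 -0.133  0.114] tcp [0.508  0.137  0.1092] bar -0.7381 polar -0.7327 r 0.0901 T 0.208 w 0.0131
tool-frame F [-1.59 -1.03  1.47]
```

Torque is rising steadily (0.107, 0.159, 0.208), so the washer is met at a bar angle of about -0.66.

Call:
servo_tool(deltas=[-1,0,3.6,0,0,0,0.04,-1,0,0,0,0,0,0])

```text
time_s: 21.97
tcp_pos: [0.5106, 0.1398, 0.1092]
tool_rot: [0.38, 0.925, -0.001, 0.001]
ft_force: [1.5, -2.8, -1.6]
gripper_width: 0.0129
grasp_force: 40.0
```

```bash
python3 -c "
from h import *
feel(8)"
```

```text
Ti [0.156, 0.295, 0.188, 0.201, 0.179, 0.26, 0.211, 0.316]
t 22.3667 F [ 0.82 -2.06 -1.13] M [-0.373 -0.09   0.144] tcp [0.5105 0.1396 0.1092] bar -0.7781 polar -0.7723 r 0.0901 T 0.226 w 0.0126
tool-frame F [-2.03 -0.9   1.14]
```

Call:
servo_tool(deltas=[-1,0,3.6,0,0,0,0.04,-1,0,0,0,0,0,0])

```text
time_s: 22.53
tcp_pos: [0.5132, 0.1423, 0.1092]
tool_rot: [0.398, 0.917, -0.001, 0.001]
ft_force: [1.3, -1.8, -1.4]
gripper_width: 0.013
grasp_force: 40.0
```

```bash
python3 -c "
from h import *
feel(8)"
```

```text
Ti [0.394, 0.236, 0.292, 0.326, 0.216, 0.236, 0.252, 0.261]
t 22.9333 F [ 0.96 -2.95 -1.48] M [-0.487 -0.155  0.157] tcp [0.513  0.1422 0.1092] bar -0.8181 polar -0.812 r 0.0901 T 0.277 w 0.0124
tool-frame F [-2.81 -1.31  1.49]
```

Call:
servo_tool(deltas=[-1,0,3.6,0,0,0,0.04,-1,0,0,0,0,0,0])

```text
time_s: 23.1
tcp_pos: [0.5158, 0.1447, 0.1091]
tool_rot: [0.417, 0.909, -0.001, 0.001]
ft_force: [0.6, -3.7, -2.2]
gripper_width: 0.0128
grasp_force: 40.0
```

```bash
python3 -c "
from h import *
feel(10)"
```

```text
Ti [0.284, 0.257, 0.246, 0.29, 0.283, 0.347, 0.298, 0.29, 0.238, 0.283]
t 23.6 F [ 1.36 -3.73 -1.32] M [-0.635 -0.184  0.153] tcp [0.5157 0.1446 0.1092] bar -0.8582 polar -0.8521 r 0.0901 T 0.281 w 0.0124
tool-frame F [-3.71 -1.41  1.34]
```

Call:
servo_tool(deltas=[-1,0,3.6,0,0,0,0.04,-1,0,0,0,0,0,0])

```text
time_s: 23.77
tcp_pos: [0.5186, 0.147, 0.1091]
tool_rot: [0.435, 0.901, -0.001, 0.001]
ft_force: [1.2, -4.0, -0.3]
gripper_width: 0.013
grasp_force: 40.0
```

```bash
python3 -c "
from h import *
feel(10)"
```

```text
Ti [0.317, 0.268, 0.372, 0.379, 0.3, 0.325, 0.357, 0.331, 0.173, 0.35]
t 24.2667 F [ 1.96 -4.85 -1.16] M [-0.815 -0.238  0.18 ] tcp [0.5184 0.1469 0.1092] bar -0.898 polar -0.8917 r 0.0901 T 0.317 w 0.0132
tool-frame F [-5.01 -1.49  1.17]
```

Call:
servo_tool(deltas=[-1,0.1,3.2,0,0,0,0.035,-1,0,0,0,0,0,0])

```text
time_s: 24.43
tcp_pos: [0.521, 0.1489, 0.1091]
tool_rot: [0.45, 0.893, -0.001, 0.001]
ft_force: [0.8, -6.1, -1.4]
gripper_width: 0.0127
grasp_force: 40.0
```

```bash
python3 -c "
from h import *
feel(12)"
```

```text
Ti [0.215, 0.264, 0.329, 0.413, 0.275, 0.426, 0.316, 0.355, 0.401, 0.313, 0.338, 0.39]
t 25.0333 F [ 2.09 -5.22 -1.71] M [-0.892 -0.283  0.204] tcp [0.5209 0.1488 0.1092] bar -0.933 polar -0.9265 r 0.0901 T 0.336 w 0.0129
tool-frame F [-5.44 -1.43  1.72]
```

The torque is clearly stiff at about 0.23 N m above running friction, or roughly 0.15 rad of washer load. I'll stop here and back off into the middle of the play.

Call:
servo_tool(deltas=[-1,0,-3.6,0,0,0,-0.04,-1,0,-3.6,0,0,0,-0.04,-1,0,-3.6,0,0,0,-0.04,-1,0,-3.6,0,0,0,-0.04,-1,0,-3.6,0,0,0,-0.04,-1,0,-3.6,0,0,0,-0.04,-1,0,-3.6,0,0,0,-0.04,-1,0,-3.6,0,0,0,-0.04,-1,0,0,0,0,0,0])

```text
time_s: 25.78
tcp_pos: [0.4995, 0.1297, 0.1092]
tool_rot: [0.302, 0.953, -0.0, 0.0]
ft_force: [0.2, -0.2, -0.3]
gripper_width: 0.0127
grasp_force: 40.0
```

```bash
python3 -c "
from h import *
feel(6)"
```

```text
Traceback (most recent call last):
  File "h.py", line 24, in feel
    robot.snapshot('top'); L.append(robot.observe())
    ~~~~~~~~~~~~~~^^^^^^^
ValueError: 200 camera calls are used up
```

The bar is free with no force. The camera calls are used up, so I'll rely on recorded poses. I'll draw the bar out along its axis.

Call:
servo_tool(deltas=[-1,6,0,0,0,0,0,-1,8,0,0,0,0,0,-1,8,0,0,0,0,0,-1,8,0,0,0,0,0,-1,8,0,0,0,0,0,-1,8,0,0,0,0,0,-1,8,0,0,0,0,0,-1,8,0,0,0,0,0,-1,8,0,0,0,0,0,-1,8,0,0,0,0,0])

```text
time_s: 26.67
tcp_pos: [0.436, 0.1745, 0.109]
tool_rot: [0.302, 0.953, -0.001, 0.001]
ft_force: [0.1, 0.0, -1.0]
gripper_width: 0.0128
grasp_force: 40.0
```

Call:
servo_tool(deltas=[-1,0,0,-10,0,0,0,-1,0,0,-20,0,0,0,-1,0,0,-20,0,0,0,-1,0,0,0,0,0,0])

```text
time_s: 27.0
tcp_pos: [0.4385, 0.1753, 0.1622]
tool_rot: [0.302, 0.953, 0.002, 0.004]
ft_force: [0.5, -0.0, -1.4]
gripper_width: 0.013
grasp_force: 40.0
```

```bash
python3 -c "
from h import *
go(.480,-.3066,.157,1.429);print(robot.observe()['ft_force'])"
```

```text
t 27.0 tcp [0.4385 0.1753 0.1622] yaw 0.9572 j [ 0.36  0.22  1.91 -0.    1.   -0.6 ] w 0.013
shift [-311.4 -370.1    5.3] turn [ 0.0039  0.0082 -0.4718]
[ 0.47424336 -0.04813474 -1.39238565]
```

Call:
servo_tool(deltas=[-1,0,0,0,0,0,-0.09,-1,0,0,0,0,0,-0.09,-1,0,0,0,0,0,-0.1,-1,0,0,0,0,0,-0.1,-1,0,0,0,0,0,-0.09,-1,0,0,0,0,0,0,-1,0,0,0,0,0,0])

```text
time_s: 27.58
tcp_pos: [0.4361, 0.1741, 0.1583]
tool_rot: [0.073, 0.997, -0.001, 0.001]
ft_force: [0.3, -0.3, -0.4]
gripper_width: 0.013
grasp_force: 40.0
```

```bash
python3 -c "
from h import *
go(.480,-.3066,.157,1.429)"
```

```text
t 27.5833 tcp [0.4361 0.1741 0.1583] yaw 1.4247 j [ 0.36  0.22  1.91 -0.    1.   -1.07] w 0.013
shift [-113.5 -469.2    2.4] turn [-0.0022  0.0013 -0.0043]
```

Call:
servo_tool(deltas=[-1,-7,-29,0,0,0,0,-1,-7,-29,0,0,0,0,-1,-7,-29,0,0,0,0,-1,-7,-29,0,0,0,0,-1,-7,-29,0,0,0,0,-1,-7,-29,0,0,0,0,-1,-7,-29,0,0,0,0,-1,-7,-29,0,0,0,0,-1,-7,-29,0,0,0,0,-1,-7,-29,0,0,0,0])

```text
time_s: 28.42
tcp_pos: [0.464, -0.1243, 0.1593]
tool_rot: [0.073, 0.997, -0.001, 0.001]
ft_force: [-0.3, 0.4, -1.0]
gripper_width: 0.0125
grasp_force: 40.0
```

Call:
servo_tool(deltas=[-1,-7,-29,0,0,0,0,-1,-7,-29,0,0,0,0,-1,-7,-29,0,0,0,0,-1,-7,-29,0,0,0,0,-1,-7,-29,0,0,0,0,-1,-7,-29,0,0,0,0,-1,0,0,0,0,0,0,-1,0,0,0,0,0,0,-1,0,0,0,0,0,0])

```text
time_s: 29.17
tcp_pos: [0.4804, -0.3005, 0.1593]
tool_rot: [0.073, 0.997, -0.0, 0.0]
ft_force: [-0.3, 0.1, -0.5]
gripper_width: 0.0124
grasp_force: 40.0
```

```bash
python3 -c "
from h import *
go(.480,-.3066,.157,1.429);print(robot.observe()['wrist_torque'],Rot.from_quat(robot.observe()['tool_rot']).apply([0,0,1]))"
```

```text
t 29.1667 tcp [ 0.4804 -0.3005  0.1593] yaw 1.4254 j [-0.58  0.36  1.7  -0.    1.08 -2.  ] w 0.0124
shift [-0.5 -6.1  2.3] turn [-0.0005  0.0008 -0.0036]
[-0.03510463  0.04376883  0.0427045 ] [ 6.81298156e-04 -6.20061911e-04 -9.99999576e-01]
```

Call:
servo_tool(deltas=[-1,-0.5,-3,10,0,0,-0.004,-1,0,-3,20,0,0,0,-1,0,0,20,0,0,0,-1,0,0,20,0,0,0,-1,0,0,15,0,0,0,-1,0,0,8,0,0,0,-1,0,0,0,0,0,0,-1,0,0,0,0,0,0])

```text
time_s: 29.83
tcp_pos: [0.4808, -0.3068, 0.0669]
tool_rot: [0.07, 0.998, -0.001, 0.001]
ft_force: [0.2, -0.1, -1.5]
gripper_width: 0.0126
grasp_force: 40.0
```

```bash
python3 -c "
from h import *
go(.480,-.3066,.053,1.429);print(robot.observe()['ft_force'])"
```

```text
t 29.8333 tcp [ 0.4808 -0.3068  0.0669] yaw 1.4317 j [-0.59  0.47  1.8  -0.    0.87 -2.02] w 0.0126
shift [ 0.9  0.1 13.9] turn [-0.0015  0.0019  0.0027]
[ 0.23562258 -0.05203079 -1.5114225 ]
```

Call:
servo_tool(deltas=[-1,0.5,0,4,0,0,0.002,-1,0,0,4,0,0,0,-1,0,0,3,0,0,0,-1,0,0,2,0,0,0,-1,0,0,0,0,0,0,-1,0,0,0,0,0,0])

```text
time_s: 30.33
tcp_pos: [0.4802, -0.3074, 0.054]
tool_rot: [0.071, 0.997, -0.001, 0.001]
ft_force: [-0.6, 0.4, -0.7]
gripper_width: 0.0124
grasp_force: 40.0
```

Call:
servo_tool(deltas=[-1,0,0,0.7,0,0,0,-1,0,0,0,0,0,0,-1,0,0,0,0,0,0])

```text
time_s: 30.58
tcp_pos: [0.4803, -0.3074, 0.0534]
tool_rot: [0.071, 0.997, -0.001, 0.001]
ft_force: [0.4, -0.8, -0.9]
gripper_width: 0.0125
grasp_force: 40.0
```

Call:
servo_tool(deltas=[-1,0,0,0.4,0,0,0,-1,0,0,0,0,0,0,-0.5,0,0,0,0,0,0,-0.3,0,0,0,0,0,0,0,0,0,0,0,0,0,0.3,0,0,0,0,0,0,0.3,0,0,0,0,0,0,0.3,0,0,0,0,0,0,0.3,0,0,0,0,0,0,0.3,0,0,0,0,0])

```text
invalid input
```

Call:
servo_tool(deltas=[0.3,0,0,0,0,0,0,0.3,0,0,0,0,0,0,0.3,0,0,-10,0,0,0,0.3,0,0,-25,0,0,0,0.3,0,0,-30,0,0,0,0.3,0,0,-30,0,0,0,0.3,0,0,-30,0,0,0,0.3,0,0,0,0,0,0,0.3,0,0,0,0,0,0])

```text
time_s: 31.33
tcp_pos: [0.481, -0.3077, 0.1812]
tool_rot: [0.071, 0.997, -0.002, 0.004]
ft_force: [-0.2, -0.6, -0.8]
gripper_width: 0.0593
grasp_force: 0.0
```

One row was malformed, so that call was refused and the release ran with a shorter dwell than planned. I'll go back down gently at the recorded spot to confirm the bar lies there, then release properly.

Call:
servo_tool(deltas=[0.3,0,0,30,0,0,0,0.3,0,0,30,0,0,0,0.3,0,0,30,0,0,0,0.3,0,0,20,0,0,0,0.3,0,0,12,0,0,0,0.3,0,0,3,0,0,0,0.3,0,0,0,0,0,0,0.3,0,0,0,0,0,0])

```text
time_s: 32.0
tcp_pos: [0.4804, -0.3074, 0.0535]
tool_rot: [0.071, 0.997, -0.001, 0.001]
ft_force: [-0.1, 0.3, 0.4]
gripper_width: 0.059
grasp_force: 0.0
```

Call:
servo_tool(deltas=[-1,0,0,0,0,0,0,-1,0,0,0,0,0,0,-1,0,0,0,0,0,0,-1,0,0,0,0,0,0,-1,0,0,0,0,0,0,-1,0,0,0,0,0,0,-1,0,0,0,0,0,0,-1,0,0,0,0,0,0,-1,0,0,0,0,0,0,-1,0,0,0,0,0,0], force=5)

```text
time_s: 32.83
tcp_pos: [0.4803, -0.3072, 0.0534]
tool_rot: [0.071, 0.997, -0.001, 0.001]
ft_force: [0.1, 0.7, 0.9]
gripper_width: 0.0127
grasp_force: 5.0
```

The jaws stop at 12.7 mm, so the handle is in its place. Releasing.

Call:
servo_tool(deltas=[0,0,0,0,0,0,0,0,0,0,0,0,0,0,0,0,0,0,0,0,0,0,0,0,0,0,0,0,0,0,0,0,0,0,0,0,0,0,0,0,0,0])

```text
time_s: 33.33
tcp_pos: [0.4802, -0.3073, 0.0533]
tool_rot: [0.071, 0.997, -0.001, 0.001]
ft_force: [0.1, 0.3, -0.5]
gripper_width: 0.0454
grasp_force: 0.0
```

Call:
servo_tool(deltas=[0,0,0,-10,0,0,0,0,0,0,-20,0,0,0,0,0,0,-30,0,0,0,0,0,0,-30,0,0,0,0,0,0,-30,0,0,0,0,0,0,0,0,0,0,0,0,0,0,0,0,0])

```text
time_s: 33.92
tcp_pos: [0.481, -0.3077, 0.176]
tool_rot: [0.071, 0.997, -0.002, 0.003]
ft_force: [0.3, -0.0, -0.9]
gripper_width: 0.0458
grasp_force: 0.0
```

```bash
python3 -c "
from cell import robot
s=robot.observe();print(s['gripper_width'],s['ft_force'],s['tcp_pos']);print(robot.finish_job())"
```

```text
0.04576021207160622 [ 0.27134233 -0.04229093 -0.9377646 ] [ 0.48097577 -0.3077051   0.17604744]
the job is handed in; nothing more can be done
None
```

The job is handed in after about 34 s, with no verdict returned: by feel the screw was taken to about 0.15 rad past first touch, and the bar is back in its rest, confirmed only by re-closing the jaws on the handle because the camera calls had run out.

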